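# Load a sample carrier through the light-trap flap of a bench reader

### The arm

A 6-joint arm with a two-finger parallel gripper is mounted at the origin on a cart in front of the work surface, level with it; the furniture and walls round the work are solid. World frame = base frame: x ahead of the robot, y to its left, z up, the work surface at z = 0. Lengths are in m, angles in rad, forces in N, time in s.
With the tool pointing down it reaches from about 0.3 to 0.775 m from the base axis. Payload 14.6 kg.
Tool frame: the origin (TCP) lies at the very end of the fingers, on their centre line; the grasp point (between the pads) lies 19 mm behind it; z points along the fingers, y is the line along which they close (so a half turn about z gives the same grasp; the last joint's range is limited). The gripper opens to 94 mm and grips with 3 to 60 N. Pads are 16 mm wide; open, the fingers measure 119 mm over their backs; the gripper's body (75 mm by 177 mm) begins 78 mm behind the grasp point.
Start: joints at [1.176, 0.3, 1.521, -0, 1.321, -0.067], TCP at [0.177, 0.521, 0.205] pointing down, gripper open.
Joint ranges: [-3.03, 3.03], [-0.79, 2.21], [0.23, 2.52], [-1.04, 4.18], [0, 3.07], [-2.55, 2.55]. Speed limits (rad/s): [2.22, 2.22, 2.57, 3.14, 3.14, 3.14].

### API

Orientations are given as a unit quaternion [x, y, z, w].
In Python, from station import r gives the robot as it stands.
- The arm moves only by the shell command python3 -m crank 'ROWS' [FORCE]. ROWS is JSON, a list that holds one entry, the list of rows, each a list of 7 numbers: the turn, a rotation vector about the tool's x, y, z normalised to -1 to 1, where 1 is 360 degrees, then the shift along the tool's x, y, z normalised to -1 to 1, where 1 is 1 m, then the opening, from -1 (shut) to 1 (fully open). A call has 1 to 8 rows; each row is the pose to reach, as a shift and turn from the pose commanded when the call began, along the tool's axes at that moment, turning the shorter way round; what a row does not reach only later rows make up. A row lasts 1/12 s, in which the tool goes at most 41.7 mm and 7.16 degrees, less where a joint would pass 70% of its speed; a pose out of reach is approached as far as the arm can. A call with a number of a shift or a turn outside -1 to 1 is refused whole. A call with a gripper value outside its range is refused whole. The fingers move at their own pace and stop on an object; FORCE is the grip in N (left out, the last holds). Time passes only in rows, so rows that repeat a pose let the fingers close. It gives the time, the measured TCP pose, the force, the opening and the grip force at its end, in the units of the state.
- r.read_state(): the state, without advancing time (a new reading comes with each control period).
- r.read_camera(name): name is "scene" or "top" or "wrist"; returns the picture (384x512x3 uint8, red, green, blue); there is no depth.
- r.camera_params(name): a dict with "fx", "fy", "cx", "cy" (pixels), "T" (4x4, takes a point from camera to world coordinates); the wrist camera has in their place "T_tool_cam" (4x4, takes a point from camera to tool coordinates, whose origin is the TCP and whose axes are the flange's). Camera axes: x right, y down, z forward; pixel columns grow to the right and rows downward; lengths in m; the calibration is good to about 2 mm. The wrist camera is an equidistant fisheye: a pixel r from the principal point sees the ray r / f radians off the axis. A picture is of the moment at which its call begins: read the wrist's pose just before it. camera_params takes no time and is no camera call.
- r.job_done(): hands the job in; it is judged then, once.
The state is a dict: "time": time; "joints": joint angles; "qvel": joint speeds; "joint_efforts": joint torques, N m; "tcp_pos": TCP position; "tcp_rot": TCP orientation; "ft_force": force on the tool from outside, world axes, zero at the start; "ft_torque": the same for the moment, N m; "finger_gap": finger opening in m; "gripper_force": force on a finger pad.
Only numpy, scipy, OpenCV 4.12 (cv2) and the standard library are available. Lean on these libraries where they do the work, as an engineer would, in place of code of your own. Each camera call takes 0.05 s, during which the arm holds its last target. There are 200 camera calls.

### The job

Load the sample: set the green vial carrier down in the loading channel of the white reader, between its push rod and the black flap, and let go of it. Then drive it through the sprung flap with the red-knobbed push rod until it bears firmly, with about 10 N, on the sprung stop hidden in the chamber (where that stop stands can only be felt; glass inside, so never push it with more than 16 N), and draw the rod all the way back so that the flap shuts behind the carrier. Leave everything else on the bench as it stands.

Things in the scene. Friction and masses are not known exactly. Their poses are not given: they have to be found in the camera images.
- carrier: green plastic sled, 64 long (its x) x 34 wide (its y) x 28 high (z), both ends alike and bevelled at 45 degrees over the top 14; a white vial with a red cap lies sunk in its top; about 100 g. Origin: centre of its underside. Stands on the bench. Grasp it across its 34 mm width from above.
- analyser: fixed white and grey bench reader. Origin: on the bench under its mouth; x = push direction, into the reader; y its left. Loading tongue 70 wide from x = -240 to the mouth, its top (channel floor) 14 above the bench, with two rails 39 apart inside, 6 wide, rising 5 above that floor. Grey snout 70 wide, 72 high, x = 0 to 62; behind it the housing, 172 wide, 160 high, x = 60 to 235.
- mouth (a point): middle of the mouth (39 wide, 46 high) on the channel floor; axes as the analyser's. A dark chamber runs straight on behind it. In there a stop with a sprung rubber pad, its place set by the last user, cannot be seen: a carrier meets it when the carrier's origin is anywhere from x = 70 to 106. The pad gives from about 4 N, takes 2.5 N more per mm and is solid after 12 mm.
- bay (a point): the loading place: middle of the free channel between the end of the parked push rod and the flap, on the channel floor (14 above the bench); axes as the analyser's. The free length is 95, so a carrier may stand up to 14 either way along x. The rails on either side rise 5 above this floor.
- flap (a joint): black sprung flap in the mouth, 36 wide, 41 high, hinged along its top edge 58 above the bench; 0 = shut (hanging), opens inward only, to 1.35 rad. Pushing the carrier under it takes up to about 9 N; it rests on the carrier, then on the rod, and shuts only when the rod is withdrawn and the carrier's tail is at least 30 past the mouth.
- rod_travel (a joint): captive push rod sliding in the channel, m; 0 = drawn fully back (parked), grows toward the reader, 0.180 = end of travel. It runs with about 1 N of friction and stays where it is left. Parked, its end stands at analyser x = -92.
- knob (a point): centre of the upright red knob of the push rod, 22 diameter, 30 tall (from 36 to 66 above the bench); axes as the analyser's. The rod's pushing end is 120 ahead of it (+x). Push and pull along the analyser's x.
- push_rod: the whole push rod: red knob on a sliding shoe and, ahead of it, a steel bar 14 wide, 21 high, 17 to 38 above the bench, that pushes the carrier's tail. Origin: 50 under the knob's centre.
- tape_roll: black roll of tape, 62 x 59 x 19, lying flat, a bystander; origin under its centre
- timer: white bench timer with three buttons, 48 x 68 x 16, a bystander; origin under its centre
Mind the look-alikes: they are no part of the job. Of the things that look like the carrier, the smaller one is meant.

How it is judged:
By the outcome, as a careful person would: the job done as asked, in the order asked, and still so for the second after the job is handed in, with the robot touching nothing.
It also fails if it takes over 58 s, if anything falls off the work surface, if the arm or the gripper's body presses on something with over 40 N, if the wrist force passes 120 N, or if a joint passes its speed limit or range.

## Working session

There is one attempt and no reset: what is moved stays moved. The work goes in short steps, Python scripts to look and compute and a shell command to move; the robot and the scene stay as the last step left them, time stands still between calls to the robot, and variables do not carry over. Pictures are saved under pics/ and viewed, at most 10 in all, crops included, and the job is handed in when it is done.

```bash
ls; mkdir -p pics
python3 - <<'E'
from station import r
import cv2,numpy as np
s=r.read_state();print({k:np.round(v,3).tolist() for k,v in s.items()})
for n in ["scene","top"]:
    im=r.read_camera(n);cv2.imwrite(f"pics/{n}0.png",im[...,::-1]);p=r.camera_params(n)
    print(n,p["fx"],p["fy"],p["cx"],p["cy"],np.round(p["T"],4).tolist())
p=r.camera_params("wrist");print({k:np.round(v,4).tolist() for k,v in p.items()})
E
```

```text
pics
{'time': 0.0, 'joints': [1.176, 0.3, 1.522, -0.0, 1.321, -0.067], 'qvel': [-0.001, -0.0, 0.001, 0.001, 0.0, 0.001], 'joint_efforts': [-0.001, -53.181, -35.273, 0.071, 0.024, -0.0], 'tcp_pos': [0.177, 0.52, 0.205], 'tcp_rot': [0.163, 0.987, -0.001, -0.0], 'ft_force': [-0.607, -0.327, 0.194], 'ft_torque': [0.015, -0.004, -0.002], 'gripper_force': 0.0, 'finger_gap': 0.094}
scene 416.5016246499983 416.5016246499983 249.61773009253298 192.42953440051465 [[0.8231, -0.3651, 0.435, 0.1143], [-0.5676, -0.5029, 0.6519, -0.3819], [-0.0192, -0.7835, -0.6211, 0.6115], [0.0, 0.0, 0.0, 1.0]]
top 453.98227656263714 453.98227656263714 250.45091086830803 192.0329989688857 [[-0.0245, -0.998, 0.058, 0.4153], [-0.9997, 0.0241, -0.0075, 0.1806], [0.0061, -0.0582, -0.9983, 1.2253], [0.0, 0.0, 0.0, 1.0]]
{'fx': 297.3186, 'fy': 297.3186, 'cx': 257.0396, 'cy': 192.0757, 'T_tool_cam': [[-0.0005, -0.9606, -0.2779, 0.0826], [1.0, -0.0006, 0.0001, -0.0003], [-0.0003, -0.2779, 0.9606, -0.1781], [0.0, 0.0, 0.0, 1.0]]}
```

View pics/scene0.png

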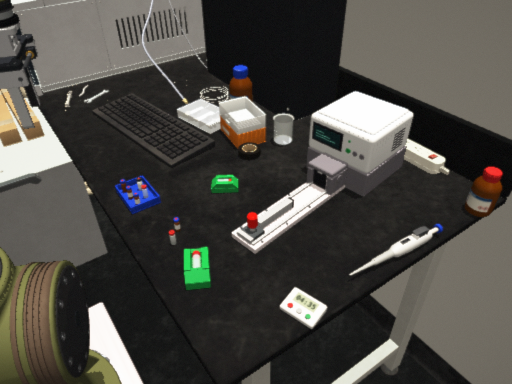

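View pics/top0.png

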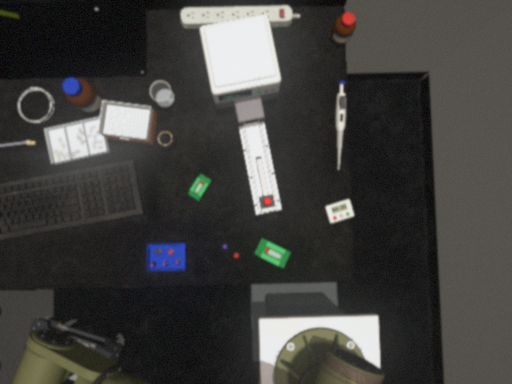

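Candidates for the carrier: green at top (200,187) / scene (225,183), and green at top (273,253) / scene (197,268). The first looks smaller, so it should be the one meant. I'll measure both and confirm in an enlarged crop.

```bash
cat > h.py <<'E'
from station import r
import cv2,numpy as np
def ray(n,u,v,z):
    p=r.camera_params(n);T=np.array(p["T"])
    d=T[:3,:3]@np.array([(u-p["cx"])/p["fx"],(v-p["cy"])/p["fy"],1]);o=T[:3,3]
    return (o+d*(z-o[2])/d[2])
def blobs(im,f,amin=8):
    m=f(cv2.cvtColor(im,cv2.COLOR_RGB2HSV).astype(int)).astype(np.uint8)
    n,l,st,c=cv2.connectedComponentsWithStats(m)
    return [(c[i],st[i],l==i) for i in range(1,n) if st[i][4]>=amin]
green=lambda h:(h[...,0]>45)&(h[...,0]<80)&(h[...,1]>120)&(h[...,2]>60)
red=lambda h:((h[...,0]<8)|(h[...,0]>172))&(h[...,1]>150)&(h[...,2]>90)
E
python3 - <<'E'
from h import *
t=cv2.imread("pics/top0.png")[...,::-1].copy();s=cv2.imread("pics/scene0.png")[...,::-1].copy()
for c,st,m in blobs(t,green):
    v,u=np.nonzero(m);P=np.array([ray("top",a,b,.02)[:2] for a,b in zip(u,v)]).astype(np.float32)
    print("green top",c.round(1),st[4],[np.round(x,4) for x in cv2.minAreaRect(P)])
for n,im,z in(("top",t,.066),("scene",s,.05)):
    for c,st,m in blobs(im,red): print("red",n,c.round(1),st[4],ray(n,*c,z).round(4))
a=cv2.resize(t[90:220,180:290],None,fx=4,fy=4,interpolation=cv2.INTER_CUBIC)[:520]
b=cv2.resize(s[168:198,202:247],None,fx=7,fy=7,interpolation=cv2.INTER_CUBIC)
d=cv2.resize(s[242:294,175:220],None,fx=5.8,fy=5.8,interpolation=cv2.INTER_CUBIC)
W=np.zeros((600,800,3),np.uint8);W[:a.shape[0],:440]=a;W[:b.shape[0],450:450+b.shape[1]]=b;W[250:250+d.shape[0],450:450+d.shape[1]]=d
cv2.imwrite("pics/crop1.png",W[...,::-1])
E
```

```text
green top [199.2 186.6] 258 [array([0.5033, 0.3079]), array([0.038 , 0.0662]), np.float64(56.5312)]
green top [272.  252.7] 499 [array([0.3234, 0.1183]), array([0.0896, 0.0506]), np.float64(62.1018)]
red top [347.8  19. ] 157 [ 0.9305 -0.0941  0.066 ]
red top [266.9 201. ] 44 [0.4589 0.1303 0.066 ]
red top [236.  255.4] 23 [0.3227 0.2126 0.066 ]
red scene [432.  155.9] 9 [0.9428 0.0661 0.05  ]
red scene [492.2 174.1] 261 [ 0.9883 -0.0593  0.05  ]
red scene [143.3 186.3] 15 [0.3283 0.3649 0.05  ]
red scene [251.9 219.6] 154 [0.4614 0.1325 0.05  ]
red scene [171.2 231.9] 30 [0.3136 0.1953 0.05  ]
red scene [195.7 252.4] 19 [0.3262 0.1194 0.05  ]
red scene [289.8 304.6] 14 [ 0.3944 -0.0711  0.05  ]
```

View pics/crop1.png

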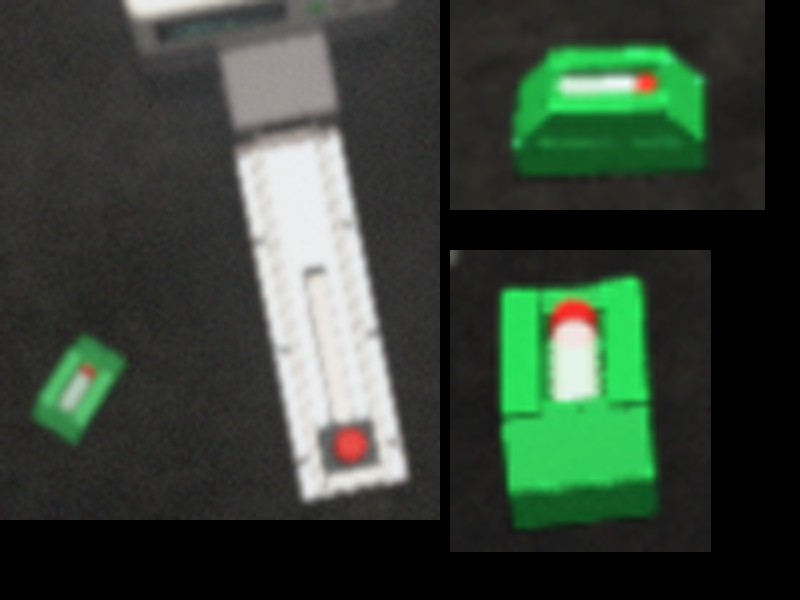

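The smaller green sled (top (199,187)) measures about 66x38 mm with both ends bevelled and the vial sunk in its top, so it is the carrier. The other (top (272,253)) is 90x51 and open-ended, so it is the decoy. Next I'll move over the carrier and refine with the wrist camera.

```bash
cat >> h.py <<'E'
from scipy.spatial.transform import Rotation as R
def delta(pos,yaw_y,s=None):
    "rows numbers from measured pose to TCP pos, tool down, tool y at yaw_y deg (mod 180)"
    s=s or r.read_state();q=R.from_quat(s["tcp_rot"]);a=np.radians(yaw_y)
    best=None
    for b in(a,a+np.pi):
        y=np.array([np.cos(b),np.sin(b),0]);z=np.array([0,0,-1.]);x=np.cross(y,z)
        v=(q.inv()*R.from_matrix(np.c_[x,y,z])).as_rotvec()
        if best is None or np.linalg.norm(v)<np.linalg.norm(best):best=v
    print("t",round(s["time"],2),"turn",(best/2/np.pi).round(4),"shift",q.inv().apply(np.array(pos)-s["tcp_pos"]).round(4))
def wproj(P,s):
    p=r.camera_params("wrist");T=np.array(p["T_tool_cam"])
    Pt=R.from_quat(s["tcp_rot"]).inv().apply(np.atleast_2d(P)-s["tcp_pos"]);c=(Pt-T[:3,3])@T[:3,:3]
    rr=np.hypot(c[:,0],c[:,1]);th=np.arctan2(rr,c[:,2]);k=th/np.maximum(rr,1e-9)
    return np.c_[p["cx"]+p["fx"]*k*c[:,0],p["cy"]+p["fy"]*k*c[:,1]]
def wray(u,v,z,s):
    p=r.camera_params("wrist");T=np.array(p["T_tool_cam"]);a=(u-p["cx"])/p["fx"];b=(v-p["cy"])/p["fy"];th=np.hypot(a,b)
    k=np.sin(th)/max(th,1e-9);d=T[:3,:3]@np.array([a*k,b*k,np.cos(th)])
    q=R.from_quat(s["tcp_rot"]);d=q.apply(d);o=q.apply(T[:3,3])+s["tcp_pos"];return o+d*(z-o[2])/d[2]
E
python3 - <<'E'
from h import *
c=lambda x,y:(180+x/4-.4,90+y/4-.4)
A=ray("top",*c(303,500),.019);B=ray("top",*c(408,478),.019);C=ray("top",*c(237,153),.019);D=ray("top",*c(338,128),.019)
n=(A+B)/2;f=(C+D)/2;print(A,B,C,D,np.linalg.norm(A-B),np.linalg.norm(C-D),np.linalg.norm(f-n),"yaw",np.degrees(np.arctan2(*(f-n)[1::-1])))
delta([.503,.308,.175],56.5)
E
python3 -m crank '[[[0,0,0.041,-0.377,-0.097,0.03,1],[0,0,0.041,-0.377,-0.097,0.03,1],[0,0,0.041,-0.377,-0.097,0.03,1],[0,0,0.041,-0.377,-0.097,0.03,1],[0,0,0.041,-0.377,-0.097,0.03,1],[0,0,0.041,-0.377,-0.097,0.03,1],[0,0,0.041,-0.377,-0.097,0.03,1],[0,0,0.041,-0.377,-0.097,0.03,1]]]'
python3 -c "
from h import *
delta([.503,.308,.175],56.5)"
```

```text
[0.42516086 0.15997204 0.019     ] [0.43804965 0.08987368 0.019     ] [0.65867791 0.19840514 0.019     ] [0.67405651 0.13020833 0.019     ] 0.0712734220138806 0.06990927251948337 0.2380425745537947 yaw 9.523311497435564
t 0.1 turn [-0.0002  0.      0.0409] shift [-0.377  -0.0962  0.03  ]
time: 0.77
tcp_pos: [0.4565, 0.3371, 0.1795]
tcp_rot: [0.289, 0.957, -0.0, -0.0]
ft_force: [0.2, 0.6, 0.5]
finger_gap: 0.0939
gripper_force: 0.0
t 0.77 turn [-0.0001 -0.     -0.0001] shift [-0.0548  0.0014  0.0045]
```

```bash
python3 -m crank '[[[0,0,0,-0.055,0.001,0.005,1],[0,0,0,-0.055,0.001,0.005,1],[0,0,0,-0.055,0.001,0.005,1],[0,0,0,-0.055,0.001,0.005,1]]]'
python3 - <<'E'
from h import *
import pickle
s=r.read_state();im=r.read_camera("wrist");pickle.dump((s,im),open("w1.pkl","wb"))
print(s["tcp_pos"])
v=cv2.resize(im,(800,600),interpolation=cv2.INTER_CUBIC);cv2.imwrite("pics/w1.png",v[...,::-1])
E
```

```text
time: 1.1
tcp_pos: [0.5013, 0.3089, 0.1743]
tcp_rot: [0.289, 0.957, -0.0, -0.0]
ft_force: [-0.1, 0.5, 0.3]
finger_gap: 0.0943
gripper_force: 0.0
[0.50133942 0.30889914 0.1742806 ]
```

View pics/w1.png

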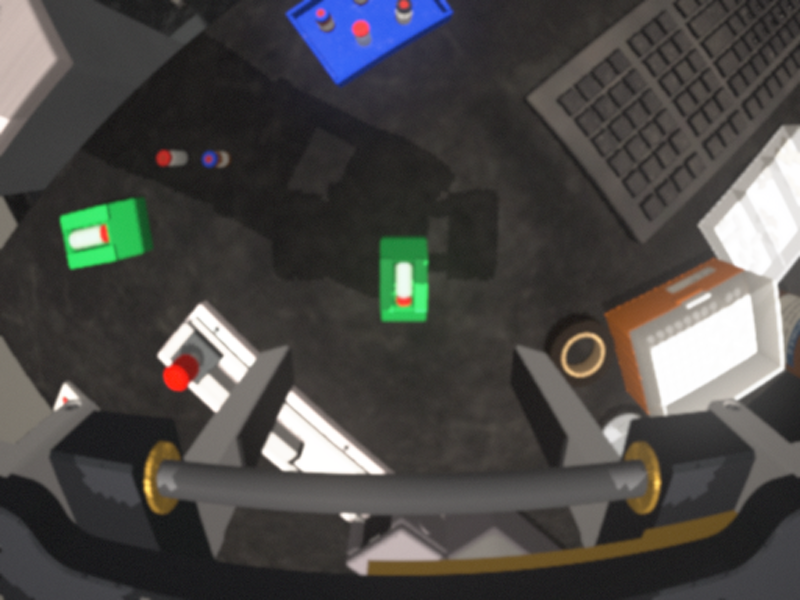

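The wrist view shows the carrier at view (404,280), between the fingers and almost aligned, and the tongue with the knob at (180,372). I'll fit the carrier pose by its silhouette.

```bash
cat >> h.py <<'E'
from scipy.optimize import minimize
def fitcar(s,im,x0,z0=0.0):
    bl=blobs(im,green,100);c0=wproj([*x0[:2],z0+.015],s)[0]
    c,st,m=min(bl,key=lambda b:np.linalg.norm(b[0]-c0));K=8
    def hull(p):return cv2.convexHull(np.round(p*K).astype(np.int32))
    v,u=np.nonzero(m);h=cv2.convexHull(np.c_[u,v].astype(np.int32));o=np.array([st[0]-20,st[1]-20])
    S=((st[3]+40)*K,(st[2]+40)*K);M=np.zeros((st[3]+40,st[2]+40),np.uint8);cv2.fillConvexPoly(M,h-o.astype(np.int32),1)
    M=cv2.resize(M,(S[1],S[0]),interpolation=cv2.INTER_NEAREST)
    V=np.array([[a*l,b*.017,z0+z] for l,z in((.032,0),(.032,.014),(.018,.028)) for a in(-1,1) for b in(-1,1)])
    def cost(x):
        P=np.c_[V[:,:2]@np.array([[np.cos(x[2]),np.sin(x[2])],[-np.sin(x[2]),np.cos(x[2])]])+x[:2],V[:,2]]
        I=np.zeros(S,np.uint8);cv2.fillConvexPoly(I,hull(wproj(P,s)-o+.5),1);return (I!=M).sum()/M.sum()
    o_=minimize(cost,x0,method="Nelder-Mead",options=dict(initial_simplex=np.array([x0]*4)+np.vstack([np.zeros(3),np.diag([.008,.008,.12])]),xatol=1e-5,fatol=1e-5))
    print("carrier",o_.x[:2].round(4),np.degrees(o_.x[2]).round(2),"miss",round(o_.fun,3),"px",c.round(1));return o_.x
E
python3 - <<'E'
from h import *
import pickle
s,im=pickle.load(open("w1.pkl","rb"))
x=fitcar(s,im,[.503,.308,np.radians(-33.5)])
delta([x[0],x[1],.004],np.degrees(x[2])+90)
for c,st,m in blobs(im,red,30):print(c.round(1),st[4],wray(*c,.055,s).round(4))
E
```

```text
carrier [0.5011 0.3089] -33.41 miss 0.067 px [258.1 177.4]
t 1.15 turn [-0.0001 -0.0001 -0.0003] shift [-0.0008 -0.0003  0.1706]
[230.5  18.2] 60 [0.3398 0.3839 0.055 ]
[104.1 100.6] 78 [0.327  0.2259 0.055 ]
[115.  238.7] 372 [0.4579 0.1323 0.055 ]
```

```bash
python3 -m crank '[[[0,0,0,-0.001,0,0.164,1],[0,0,0,-0.001,0,0.164,1],[0,0,0,-0.001,0,0.164,1],[0,0,0,-0.001,0,0.164,1],[0,0,0,-0.001,0,0.164,1],[0,0,0,-0.001,0,0.164,-1],[0,0,0,-0.001,0,0.164,-1],[0,0,0,-0.001,0,0.164,-1]]]' 15
python3 -m crank '[[[0,0,0,0,0,0,-1],[0,0,0,0,0,0,-1],[0,0,0,0,0,0,-1],[0,0,0,0,0,0,-1],[0,0,0,0,0,0,-1]]]' 15
```

```text
time: 1.82
tcp_pos: [0.5035, 0.3098, 0.014]
tcp_rot: [0.288, 0.958, 0.002, 0.002]
ft_force: [0.3, 0.0, 0.0]
finger_gap: 0.0771
gripper_force: 0.0
time: 2.23
tcp_pos: [0.5025, 0.3085, 0.0111]
tcp_rot: [0.289, 0.957, 0.0, 0.0]
ft_force: [0.6, 0.8, -0.2]
finger_gap: 0.0444
gripper_force: 0.0
```

```bash
python3 -m crank '[[[0,0,0,0,0,0,-1],[0,0,0,0,0,0,-1],[0,0,0,0,0,0,-1],[0,0,0,0,0,0,-1],[0,0,0,0,0,-0.04,-1],[0,0,0,0,0,-0.08,-1],[0,0,0,0,0,-0.12,-1],[0,0,0,0,0,-0.12,-1]]]' 20
python3 -c "
from h import *
delta([.624,.159,.13],99.5)"
```

```text
time: 2.9
tcp_pos: [0.5049, 0.31, 0.1388]
tcp_rot: [0.289, 0.957, 0.004, 0.004]
ft_force: [0.8, 1.1, 0.3]
finger_gap: 0.0338
gripper_force: 20.0
t 2.9 turn [ 0.0012  0.0014 -0.1195] shift [-0.1826 -0.0602  0.0092]
```

```bash
python3 -m crank '[[[0,0,-0.12,-0.183,-0.06,0,-1],[0,0,-0.12,-0.183,-0.06,0,-1],[0,0,-0.12,-0.183,-0.06,0,-1],[0,0,-0.12,-0.183,-0.06,0,-1],[0,0,-0.12,-0.183,-0.06,0,-1],[0,0,-0.12,-0.183,-0.06,0,-1],[0,0,-0.12,-0.183,-0.06,0,-1],[0,0,-0.12,-0.183,-0.06,0,-1]]]'
python3 - <<'E'
from h import *
import pickle
s=r.read_state();im=r.read_camera("wrist");pickle.dump((s,im),open("w2.pkl","wb"))
delta([.624,.159,.13],99.5,s)
v=cv2.resize(im,(800,600),interpolation=cv2.INTER_CUBIC)
def ax(x,y,z,o=np.array([.6664,.1643]),a=np.radians(9.52)):return [o[0]+x*np.cos(a)-y*np.sin(a),o[1]+x*np.sin(a)+y*np.cos(a),z]
for p in [(x,y,.019) for x in(-.24,-.092,0) for y in(-.035,.035)]+[(-.212,0,.066)]:
    q=wproj(ax(*p),s)[0];print(p,q.round(1),(q*1.5625).round());cv2.circle(v,tuple(int(k) for k in(q+.5)*1.5625),3,(255,0,255),1)
cv2.imwrite("pics/w2.png",v[...,::-1])
E
```

```text
time: 3.57
tcp_pos: [0.6214, 0.1576, 0.1303]
tcp_rot: [-0.083, 0.997, 0.0, -0.0]
ft_force: [-0.9, -0.1, -1.4]
finger_gap: 0.0335
gripper_force: 20.0
t 3.57 turn [ 0.     -0.0001  0.0001] shift [-0.0028  0.001   0.0003]
(-0.24, -0.035, 0.019) [219.9  -0.4] [344.  -1.]
(-0.24, 0.035, 0.019) [291.6  -0.5] [456.  -1.]
(-0.092, -0.035, 0.019) [220.1 145.4] [344. 227.]
(-0.092, 0.035, 0.019) [291.4 145.4] [455. 227.]
(0, -0.035, 0.019) [223.1 232. ] [349. 363.]
(0, 0.035, 0.019) [288.7 232. ] [451. 363.]
(-0.212, 0, 0.066) [255.5   9.2] [399.  14.]
```

View pics/w2.png

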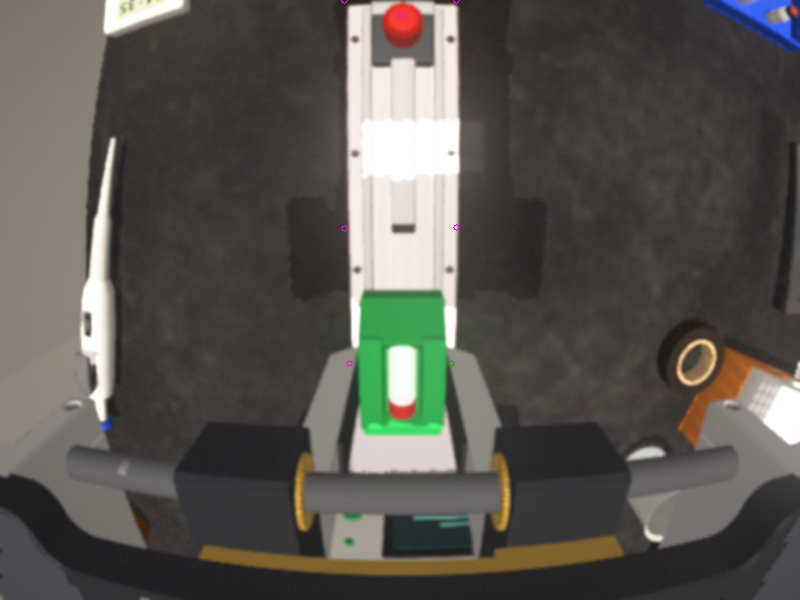

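The view shows the carrier held straight over the channel, the tongue edges about 3 px right of my prediction, and the rod end near view (403,232). Next I'll fit the tongue line, the rod end and the held carrier numerically in this same camera.

```bash
cat >> h.py <<'E'
def tongue(s,im,rows):
    g=cv2.GaussianBlur(cv2.cvtColor(im,cv2.COLOR_RGB2GRAY),(3,3),0).astype(float);L=[];Q=[]
    for v in rows:
        w=g[v,200:315];t=110
        k=np.nonzero(w>t)[0];a,b=k[0],k[-1]
        ua=200+a-(w[a]-t)/(w[a]-w[a-1]);ub=200+b+(w[b]-t)/(w[b]-w[b+1])
        L.append(wray(ua,v,.019,s)[:2]);Q.append(wray(ub,v,.019,s)[:2])
    L,Q=np.array(L),np.array(Q);W=np.linalg.norm(L-Q,axis=1);M=(L+Q)/2;ok=abs(W-np.median(W))<.002
    vx,vy,x,y=cv2.fitLine(M[ok].astype(np.float32),cv2.DIST_HUBER,0,.001,.001).ravel()
    d=np.array([vx,vy])*np.sign(vx);print("tongue w",np.median(W).round(4),ok.sum(),"yaw",np.degrees(np.arctan2(d[1],d[0])).round(2));return np.array([x,y]),d
E
python3 - <<'E'
from h import *
import pickle
s,im=pickle.load(open("w2.pkl","rb"))
p,d=tongue(s,im,range(30,180,3));n=np.array([-d[1],d[0]])
x=fitcar(s,im,[*s["tcp_pos"][:2],np.radians(9.5)],s["tcp_pos"][2]-.010)
print("carrier off tongue axis",(x[:2]-p)@n,"tcp off",(s["tcp_pos"][:2]-p)@n)
g=cv2.cvtColor(im,cv2.COLOR_RGB2GRAY);print(g[138:156,250:266:5].T.tolist())
for v in(143,144,145):print("rod end",v,(wray(257.5,v,.038,s)[:2]-p)@d,"z14",(wray(257.5,v,.014,s)[:2]-p)@d)
for c,st,m in blobs(im,red,60):k=wray(*c,.06,s)[:2];print(c.round(1),st,(k-p)@d,(k-p)@n)
print("tcp",(s["tcp_pos"][:2]-p)@d,"carrier",(x[:2]-p)@d, "p",p,d)
E
```

```text
tongue w 0.07 50 yaw 9.68
carrier [0.6222 0.1579] 9.46 miss 0.084 px [256.9 230.2]
carrier off tongue axis -0.0010903046076802313 tcp off -0.0012674498415380154
[[230, 230, 230, 229, 225, 210, 189, 179, 180, 189, 207, 226, 236, 239, 239, 239, 239, 238], [223, 223, 222, 221, 206, 162, 111, 85, 83, 89, 125, 184, 228, 238, 239, 238, 239, 239], [222, 221, 222, 220, 204, 161, 111, 86, 82, 90, 125, 182, 226, 236, 237, 237, 237, 237], [207, 208, 207, 206, 195, 171, 149, 140, 144, 153, 177, 214, 232, 238, 238, 238, 239, 238]]
rod end 143 0.024351723734202576 z14 0.027147336759530155
rod end 144 0.02527412532633501 z14 0.028151587241029966
rod end 145 0.02619727111316251 z14 0.029156647953005557
[257.4  15.5] [245   2  26  28 546] -0.0875480106796645 -8.033213066173836e-05
[256.8 263.2] [250 259  15   9  92] 0.13513434713620034 -0.0012616330018393352
tcp 0.07525627040409823 carrier 0.07602137095748386 p [0.54703265 0.14615747] [0.98575044 0.16821434]
```

```bash
python3 -m crank '[[[0,0,-0.0006,-0.0005,0.0012,0.04,-1],[0,0,-0.0006,-0.0005,0.0012,0.07,-1],[0,0,-0.0006,-0.0005,0.0012,0.09,-1],[0,0,-0.0006,-0.0005,0.0012,0.09,-1],[0,0,-0.0006,-0.0005,0.0012,0.09,-1]]]'
python3 - <<'E'
from h import *
import pickle
s=r.read_state();im=r.read_camera("wrist");pickle.dump((s,im),open("w3.pkl","wb"))
p,d=tongue(s,im,range(30,140,3));n=np.array([-d[1],d[0]])
x=fitcar(s,im,[*s["tcp_pos"][:2],np.radians(9.5)],s["tcp_pos"][2]-.010)
print("carrier off",(x[:2]-p)@n,"tcp off",(s["tcp_pos"][:2]-p)@n, s["tcp_pos"],"old axis",((s["tcp_pos"][:2]-[0.54703265,0.14615747])@[[0.98575,-.16821],[.16821,.98575]]))
cv2.imwrite("pics/w3.png",cv2.resize(im[100:300,130:390],None,fx=3,fy=3,interpolation=cv2.INTER_CUBIC)[...,::-1])
E
```

```text
time: 4.03
tcp_pos: [0.6215, 0.1596, 0.0408]
tcp_rot: [-0.086, 0.996, -0.0, -0.001]
ft_force: [1.3, -0.5, 0.1]
finger_gap: 0.034
gripper_force: 20.0
tongue w 0.0687 37 yaw 10.02
carrier [0.622  0.1599] 9.63 miss 0.078 px [256.9 230.2]
carrier off 0.0002722845478124236 tcp off 2.9619648738872723e-05 [0.62145236 0.15956231 0.04077437] old axis [0.07561406 0.00069568]
```

View pics/w3.png

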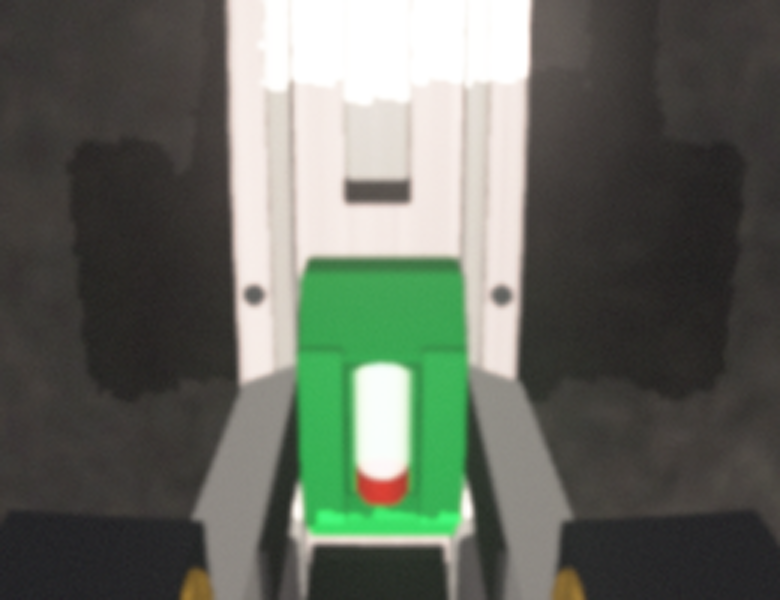

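```bash
python3 -m crank '[[[0,0,-0.0006,0,-0.0006,0.008,-1],[0,0,-0.0006,0,-0.0006,0.013,-1],[0,0,-0.0006,0,-0.0006,0.0155,-1],[0,0,-0.0006,0,-0.0006,0.0155,-1],[0,0,-0.0006,0,-0.0006,0.0155,-1],[0,0,-0.0006,0,-0.0006,0.0155,-1]]]'
python3 -m crank '[[[0,0,0,0,0,0,0.1],[0,0,0,0,0,0,0.1],[0,0,0,0,0,0,0.1],[0,0,0,0,0,0,0.1],[0,0,0,0,0,0,0.1],[0,0,0,0,0,0,0.1]]]'
```

```text
time: 4.58
tcp_pos: [0.6223, 0.1581, 0.0256]
tcp_rot: [-0.088, 0.996, 0.0, 0.0]
ft_force: [0.8, 0.3, -1.2]
finger_gap: 0.0338
gripper_force: 20.0
time: 5.08
tcp_pos: [0.6222, 0.1581, 0.0254]
tcp_rot: [-0.088, 0.996, 0.0, 0.0]
ft_force: [-0.9, -0.3, 0.0]
finger_gap: 0.0518
gripper_force: 0.0
```

```bash
python3 -m crank '[[[0,0,0,0,0,-0.04,0.1],[0,0,0,0,0,-0.08,0.1],[0,0,0,0.04,0,-0.12,0.1],[0,0,0,0.08,0,-0.12,0.1],[0,0,0,0.08,0,-0.12,0.1],[0,0,0,0.08,0,-0.12,0.1],[0,0,0,0.08,0,-0.12,0.1]]]'
python3 - <<'E'
from h import *
import pickle
s=r.read_state();im=r.read_camera("wrist");pickle.dump((s,im),open("w4.pkl","wb"))
cv2.imwrite("pics/w4.png",cv2.resize(im,(800,600),interpolation=cv2.INTER_CUBIC)[...,::-1])
print(s["tcp_pos"],s["tcp_rot"])
x=fitcar(s,im,[.6225,.1590,np.radians(9.7)],.014)
p=np.array([0.54703265,0.14615747]);d=np.array([.98575,.16821]);n=np.array([-d[1],d[0]])
print("carrier d,n",(x[:2]-p)@d,(x[:2]-p)@n)
for c,st,m in blobs(im,red,60):k=wray(*c,.055,s)[:2];print(c.round(1),st,"d,n",(k-p)@d,(k-p)@n)
print("tcp",(s["tcp_pos"][:2]-p)@d,(s["tcp_pos"][:2]-p)@n)
E
```

```text
time: 5.67
tcp_pos: [0.5437, 0.1442, 0.146]
tcp_rot: [-0.088, 0.996, 0.0, 0.001]
ft_force: [1.1, -0.2, -0.6]
finger_gap: 0.0517
gripper_force: 0.0
[0.54366021 0.14417201 0.14597653] [-8.79572823e-02  9.96124043e-01  5.84814765e-05  6.35191451e-04]
carrier [0.6257 0.1587] 10.23 miss 0.177 px [256.9 252.2]
carrier d,n 0.07969811118398241 -0.0008467945417316891
[258.6 103.7] [247  92  24  24 459] d,n -0.09027099154266795 -0.000127169554239816
tcp -0.003658354916225709 -0.0013898920824635824
```

View pics/w4.png

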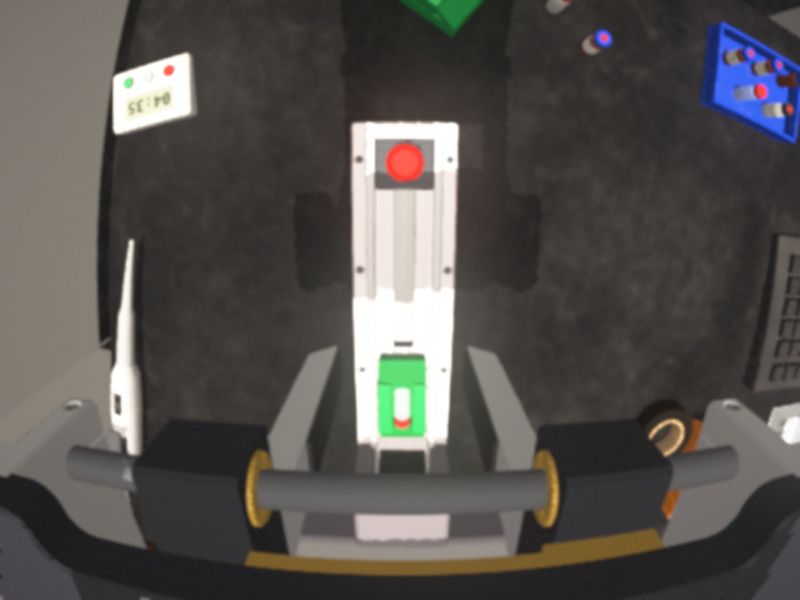

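The carrier sits straight in the channel (view (402,395)) between the rod end (403,345) and the mouth (443). Next is the knob.

```bash
python3 -m crank '[[[0,0,0,0.042,0.0013,0,0.1],[0,0,0,0.084,0.0013,0.02,0.1],[0,0,0,0.087,0.0013,0.06,0.1],[0,0,0,0.087,0.0013,0.1,0.1],[0,0,0,0.087,0.0013,0.104,0.1],[0,0,0,0.087,0.0013,0.104,0.1],[0,0,0,0.087,0.0013,0.104,0.1]]]'
python3 -m crank '[[[0,0,0,0,0,0,-1],[0,0,0,0,0,0,-1],[0,0,0,0,0,0,-1],[0,0,0,0,0,0,-1],[0,0,0,0,0,0,-1],[0,0,0,0,0,0,-1],[0,0,0,0,0,0,-1],[0,0,0,0,0,0,-1]]]' 40
```

```text
time: 6.3
tcp_pos: [0.4589, 0.1304, 0.0425]
tcp_rot: [-0.088, 0.996, 0.0, 0.0]
ft_force: [0.5, 0.8, 0.7]
finger_gap: 0.0518
gripper_force: 0.0
time: 6.97
tcp_pos: [0.4578, 0.1303, 0.0418]
tcp_rot: [-0.088, 0.996, 0.0, 0.0]
ft_force: [-1.2, 1.8, 5.3]
finger_gap: 0.0209
gripper_force: 40.0
```

```bash
python3 -m crank '[[[0,0,0,-0.002,0,0,-1],[0,0,0,-0.004,0,0,-1],[0,0,0,-0.006,0,0,-1],[0,0,0,-0.008,0,0,-1],[0,0,0,-0.010,0,0,-1],[0,0,0,-0.012,0,0,-1],[0,0,0,-0.014,0,0,-1],[0,0,0,-0.016,0,0,-1]]]'
python3 -m crank '[[[0,0,0,-0.003,0,0,-1],[0,0,0,-0.006,0,0,-1],[0,0,0,-0.009,0,0,-1],[0,0,0,-0.012,0,0,-1],[0,0,0,-0.015,0,0,-1],[0,0,0,-0.018,0,0,-1],[0,0,0,-0.021,0,0,-1],[0,0,0,-0.024,0,0,-1]]]'
```

```text
time: 7.63
tcp_pos: [0.4736, 0.1331, 0.0418]
tcp_rot: [-0.088, 0.996, 0.0, 0.0]
ft_force: [-2.5, 0.4, 7.7]
finger_gap: 0.0209
gripper_force: 40.0
time: 8.3
tcp_pos: [0.4967, 0.1371, 0.0418]
tcp_rot: [-0.088, 0.996, -0.0, -0.0]
ft_force: [-5.6, -0.6, 10.1]
finger_gap: 0.0208
gripper_force: 40.0
```

```bash
python3 -m crank '[[[0,0,0,0,0,-0.001,-1],[0,0,0,0,0,-0.001,-1],[0,0,0,0,0,-0.001,-1],[0,0,0,0,0,-0.001,-1]]]'; python3 -c "
from h import *
s=r.read_state();print(s['tcp_pos'],s['ft_force'],s['ft_torque'])"
```

```text
time: 8.63
tcp_pos: [0.4962, 0.137, 0.0419]
tcp_rot: [-0.088, 0.996, -0.0, -0.001]
ft_force: [-4.1, -0.7, -1.8]
finger_gap: 0.021
gripper_force: 40.0
[0.49619446 0.13696002 0.04189992] [-4.10530357 -0.74043427 -1.75908119] [-0.17802507  0.83876802 -0.00686095]
```

```bash
python3 -m crank '[[[0,0,0,-0.002,0,0,-1],[0,0,0,-0.004,0,0,-1],[0,0,0,-0.006,0,0,-1],[0,0,0,-0.008,0,0,-1],[0,0,0,-0.010,0,0,-1],[0,0,0,-0.012,0,0,-1],[0,0,0,-0.014,0,0,-1],[0,0,0,-0.016,0,0,-1]]]'
python3 -m crank '[[[0,0,0,-0.002,0,0,-1],[0,0,0,-0.004,0,0,-1],[0,0,0,-0.006,0,0,-1],[0,0,0,-0.008,0,0,-1],[0,0,0,-0.010,0,0,-1],[0,0,0,-0.012,0,0,-1],[0,0,0,-0.014,0,0,-1],[0,0,0,-0.016,0,0,-1]]]'
```

```text
time: 9.3
tcp_pos: [0.512, 0.1397, 0.0419]
tcp_rot: [-0.088, 0.996, -0.0, -0.001]
ft_force: [-6.2, -2.7, -1.9]
finger_gap: 0.0211
gripper_force: 40.0
time: 9.97
tcp_pos: [0.5275, 0.1424, 0.0419]
tcp_rot: [-0.088, 0.996, -0.0, -0.001]
ft_force: [-8.2, -4.3, 0.7]
finger_gap: 0.0209
gripper_force: 40.0
```

```bash
python3 -m crank '[[[0,0,0,-0.002,-0.0003,0,-1],[0,0,0,-0.004,-0.0003,0,-1],[0,0,0,-0.006,-0.0003,0,-1],[0,0,0,-0.008,-0.0003,0,-1],[0,0,0,-0.010,-0.0004,0,-1],[0,0,0,-0.012,-0.0004,0,-1],[0,0,0,-0.014,-0.0004,0,-1],[0,0,0,-0.016,-0.0004,0,-1]]]'
python3 -m crank '[[[0,0,0,-0.002,0,0,-1],[0,0,0,-0.004,0,0,-1],[0,0,0,-0.006,0,0,-1],[0,0,0,-0.008,0,0,-1],[0,0,0,-0.010,-0.0001,0,-1],[0,0,0,-0.012,-0.0001,0,-1],[0,0,0,-0.014,-0.0001,0,-1],[0,0,0,-0.016,-0.0001,0,-1]]]'
```

```text
time: 10.63
tcp_pos: [0.5437, 0.1451, 0.0419]
tcp_rot: [-0.088, 0.996, -0.0, -0.001]
ft_force: [-4.7, -1.4, -1.3]
finger_gap: 0.0209
gripper_force: 40.0
time: 11.3
tcp_pos: [0.5595, 0.1478, 0.0419]
tcp_rot: [-0.088, 0.996, -0.0, -0.001]
ft_force: [-5.2, -1.2, -0.7]
finger_gap: 0.0207
gripper_force: 40.0
```

```bash
python3 -m crank '[[[0,0,0,-0.002,0,0,-1],[0,0,0,-0.004,0,0,-1],[0,0,0,-0.006,0,0,-1],[0,0,0,-0.008,0,0,-1],[0,0,0,-0.010,-0.0001,0,-1],[0,0,0,-0.012,-0.0001,0,-1],[0,0,0,-0.014,-0.0001,0,-1],[0,0,0,-0.016,-0.0001,0,-1]]]'
python3 -m crank '[[[0,0,0,-0.001,0,0,-1],[0,0,0,-0.002,0,0,-1],[0,0,0,-0.003,0,0,-1],[0,0,0,-0.004,0,0,-1],[0,0,0,-0.005,0,0,-1],[0,0,0,-0.006,0,0,-1],[0,0,0,-0.006,0,0,-1],[0,0,0,-0.006,0,0,-1]]]'
python3 -m crank '[[[0,0,0,-0.0005,0,0,-1],[0,0,0,-0.001,0,0,-1],[0,0,0,-0.0015,0,0,-1],[0,0,0,-0.002,0,0,-1]]]'
```

```text
time: 11.97
tcp_pos: [0.5753, 0.1505, 0.0419]
tcp_rot: [-0.088, 0.996, -0.0, -0.001]
ft_force: [-6.4, -1.6, -0.5]
finger_gap: 0.0207
gripper_force: 40.0
time: 12.63
tcp_pos: [0.5813, 0.1516, 0.042]
tcp_rot: [-0.088, 0.996, -0.0, -0.001]
ft_force: [-4.4, -0.7, -4.7]
finger_gap: 0.0211
gripper_force: 40.0
time: 12.97
tcp_pos: [0.5832, 0.1519, 0.042]
tcp_rot: [-0.088, 0.996, -0.0, -0.001]
ft_force: [-5.8, -1.0, -4.1]
finger_gap: 0.0208
gripper_force: 40.0
```

```bash
cat > g.py <<'E'
from h import *
import sys
F=[];k=3
for i in range(k):
    F.append(r.read_state()["ft_force"]); r.read_camera("wrist")
f=np.mean(F,0);s=r.read_state();d=np.array([.98545,.17]);n=np.array([-.17,.98545])
push=-f[:2]@d;print("t",round(s["time"],2),"travel",((np.array(s["tcp_pos"][:2])-[.4578,.1303])@d*1e3).round(2),"push",push.round(2),"lat",(f[:2]@n).round(2),"fz",f[2].round(2),flush=True)
sys.exit(push>float(sys.argv[1]))
E
python3 -m crank '[[[0,0,0,0,0,0.0003,-1],[0,0,0,0,0,0.0003,-1]]]' >/dev/null; python3 g.py 8.5 &&
python3 -m crank '[[[0,0,0,-0.0005,0,0,-1],[0,0,0,-0.001,0,0,-1],[0,0,0,-0.0015,0,0,-1],[0,0,0,-0.002,0,0,-1]]]' >/dev/null && python3 g.py 8.5 &&
python3 -m crank '[[[0,0,0,-0.0005,0,0,-1],[0,0,0,-0.001,0,0,-1],[0,0,0,-0.0015,0,0,-1],[0,0,0,-0.002,0,0,-1]]]' >/dev/null && python3 g.py 8.5 &&
python3 -m crank '[[[0,0,0,-0.0005,0,0,-1],[0,0,0,-0.001,0,0,-1],[0,0,0,-0.0015,0,0,-1],[0,0,0,-0.002,0,0,-1]]]' >/dev/null && python3 g.py 8.5
```

```text
t 13.28 travel 127.48 push 4.74 lat -0.48 fz -3.22False
```

```bash
sed -i 's/sys.exit(push>float(sys.argv\[1\]))/sys.exit(int(push>float(sys.argv[1])))/' g.py
python3 -m crank '[[[0,0,0,-0.0005,0,0.0002,-1],[0,0,0,-0.001,0,0.0002,-1],[0,0,0,-0.0015,0,0.0002,-1],[0,0,0,-0.002,0,0.0002,-1]]]' >/dev/null && python3 g.py 7.5 &&
python3 -m crank '[[[0,0,0,-0.0005,0,0,-1],[0,0,0,-0.001,0,0,-1],[0,0,0,-0.0015,0,0,-1],[0,0,0,-0.002,0,0,-1]]]' >/dev/null && python3 g.py 7.5 &&
python3 -m crank '[[[0,0,0,-0.0005,0,0,-1],[0,0,0,-0.001,0,0,-1],[0,0,0,-0.0015,0,0,-1],[0,0,0,-0.002,0,0,-1]]]' >/dev/null && python3 g.py 7.5 &&
python3 -m crank '[[[0,0,0,-0.0005,0,0,-1],[0,0,0,-0.001,0,0,-1],[0,0,0,-0.0015,0,0,-1],[0,0,0,-0.002,0,0,-1]]]' >/dev/null && python3 g.py 7.5 &&
python3 -m crank '[[[0,0,0,-0.0005,0,0,-1],[0,0,0,-0.001,0,0,-1],[0,0,0,-0.0015,0,0,-1],[0,0,0,-0.002,0,0,-1]]]' >/dev/null && python3 g.py 7.5 &&
python3 -m crank '[[[0,0,0,-0.0005,0,0,-1],[0,0,0,-0.001,0,0,-1],[0,0,0,-0.0015,0,0,-1],[0,0,0,-0.002,0,0,-1]]]' >/dev/null && python3 g.py 7.5
```

```text
t 13.77 travel 129.65 push 5.05 lat -0.63 fz -1.58
t 14.25 travel 131.69 push 4.95 lat -1.21 fz -1.11
t 14.73 travel 133.94 push 2.74 lat -0.76 fz -1.74
t 15.22 travel 135.84 push 2.83 lat -2.49 fz -1.65
t 15.7 travel 137.83 push 2.7 lat -2.78 fz 0.11
t 16.18 travel 139.83 push 3.12 lat -3.98 fz 1.37
```

```bash
python3 -m crank '[[[0,0,0,-0.0005,-0.0003,0,-1],[0,0,0,-0.001,-0.0003,0,-1],[0,0,0,-0.0015,-0.0003,0,-1],[0,0,0,-0.002,-0.0003,0,-1]]]' >/dev/null && python3 g.py 5.5 &&
python3 -m crank '[[[0,0,0,-0.0005,0,0,-1],[0,0,0,-0.001,0,0,-1],[0,0,0,-0.0015,0,0,-1],[0,0,0,-0.002,0,0,-1]]]' >/dev/null && python3 g.py 5.5 &&
python3 -m crank '[[[0,0,0,-0.0005,0,0,-1],[0,0,0,-0.001,0,0,-1],[0,0,0,-0.0015,0,0,-1],[0,0,0,-0.002,0,0,-1]]]' >/dev/null && python3 g.py 5.5 &&
python3 -m crank '[[[0,0,0,-0.0005,0,0,-1],[0,0,0,-0.001,0,0,-1],[0,0,0,-0.0015,0,0,-1],[0,0,0,-0.002,0,0,-1]]]' >/dev/null && python3 g.py 5.5 &&
python3 -m crank '[[[0,0,0,-0.0005,0,0,-1],[0,0,0,-0.001,0,0,-1],[0,0,0,-0.0015,0,0,-1],[0,0,0,-0.002,0,0,-1]]]' >/dev/null && python3 g.py 5.5 &&
python3 -m crank '[[[0,0,0,-0.0005,0,0,-1],[0,0,0,-0.001,0,0,-1],[0,0,0,-0.0015,0,0,-1],[0,0,0,-0.002,0,0,-1]]]' >/dev/null && python3 g.py 5.5
```

```text
t 16.67 travel 141.8 push 2.81 lat -0.68 fz 1.0
t 17.15 travel 143.8 push 3.03 lat 0.88 fz 2.09
t 17.63 travel 145.8 push 3.26 lat 1.64 fz 2.82
t 18.12 travel 147.79 push 3.19 lat 2.84 fz 2.8
t 18.6 travel 149.77 push 3.22 lat 3.83 fz 3.75
t 19.08 travel 151.73 push 3.76 lat 3.79 fz 3.21
```

```bash
python3 -m crank '[[[0,0,0,-0.0005,0.0003,-0.0003,-1],[0,0,0,-0.001,0.0003,-0.0003,-1],[0,0,0,-0.0015,0.0003,-0.0003,-1],[0,0,0,-0.002,0.0003,-0.0003,-1]]]' >/dev/null && python3 g.py 5.5 &&
python3 -m crank '[[[0,0,0,-0.0005,0,0,-1],[0,0,0,-0.001,0,0,-1],[0,0,0,-0.0015,0,0,-1],[0,0,0,-0.002,0,0,-1]]]' >/dev/null && python3 g.py 5.5 &&
python3 -m crank '[[[0,0,0,-0.0005,0,0,-1],[0,0,0,-0.001,0,0,-1],[0,0,0,-0.0015,0,0,-1],[0,0,0,-0.002,0,0,-1]]]' >/dev/null && python3 g.py 5.5 &&
python3 -m crank '[[[0,0,0,-0.0005,0,0,-1],[0,0,0,-0.001,0,0,-1],[0,0,0,-0.0015,0,0,-1],[0,0,0,-0.002,0,0,-1]]]' >/dev/null && python3 g.py 5.5 &&
python3 -m crank '[[[0,0,0,-0.0005,0,0,-1],[0,0,0,-0.001,0,0,-1],[0,0,0,-0.0015,0,0,-1],[0,0,0,-0.002,0,0,-1]]]' >/dev/null && python3 g.py 5.5 &&
python3 -m crank '[[[0,0,0,-0.0005,0,0,-1],[0,0,0,-0.001,0,0,-1],[0,0,0,-0.0015,0,0,-1],[0,0,0,-0.002,0,0,-1]]]' >/dev/null && python3 g.py 5.5
```

```text
t 19.57 travel 153.66 push 3.14 lat 0.24 fz -0.01
t 20.05 travel 155.66 push 2.74 lat -1.84 fz -2.23
t 20.53 travel 156.83 push 10.0 lat -2.91 fz 1.03
```

```bash
python3 -m crank '[[[0,0,0,-0.0004,0.0001,0,-1],[0,0,0,-0.0008,0.0002,0,-1],[0,0,0,-0.0008,0.0002,0,-1],[0,0,0,-0.0008,0.0002,0,-1]]]' >/dev/null && python3 g.py 12.3 &&
python3 -m crank '[[[0,0,0,-0.0004,0,0,-1],[0,0,0,-0.0006,0,0,-1],[0,0,0,-0.0006,0,0,-1],[0,0,0,-0.0006,0,0,-1]]]' >/dev/null && python3 g.py 12.3
```

```text
t 21.02 travel 157.4 push 11.21 lat -3.86 fz 1.7
t 21.5 travel 157.83 push 12.96 lat -4.44 fz 2.45
```

```bash
python3 -m crank '[[[0,0,0,-0.0003,-0.0003,0,-1],[0,0,0,-0.0003,-0.0003,0,-1],[0,0,0,-0.0003,-0.0003,0,-1],[0,0,0,-0.0003,-0.0003,0,-1]]]' >/dev/null && python3 g.py 12.3
```

```text
t 21.98 travel 158.06 push 13.08 lat -2.87 fz 2.81
```

```bash
python3 -m crank '[[[0,0,0,0.004,0,0,-1],[0,0,0,0.010,0.0001,0,-1],[0,0,0,0.016,0.0001,0,-1],[0,0,0,0.022,0.0001,0,-1],[0,0,0,0.028,0.0001,0,-1],[0,0,0,0.034,0.0002,0,-1],[0,0,0,0.040,0.0002,0,-1],[0,0,0,0.046,0.0002,0,-1]]]'
python3 -m crank '[[[0,0,0,0.006,0,0,-1],[0,0,0,0.012,0.0001,0,-1],[0,0,0,0.018,0.0001,0,-1],[0,0,0,0.024,0.0001,0,-1],[0,0,0,0.030,0.0001,0,-1],[0,0,0,0.036,0.0002,0,-1],[0,0,0,0.042,0.0002,0,-1],[0,0,0,0.048,0.0002,0,-1]]]'
python3 -m crank '[[[0,0,0,0.006,0,0,-1],[0,0,0,0.012,0.0001,0,-1],[0,0,0,0.018,0.0001,0,-1],[0,0,0,0.024,0.0001,0,-1],[0,0,0,0.030,0.0001,0,-1],[0,0,0,0.036,0.0002,0,-1],[0,0,0,0.042,0.0002,0,-1],[0,0,0,0.048,0.0002,0,-1]]]'
python3 g.py 99
```

```text
time: 22.65
tcp_pos: [0.5688, 0.1494, 0.042]
tcp_rot: [-0.088, 0.996, -0.0, -0.0]
ft_force: [-0.2, -1.2, -6.1]
finger_gap: 0.0206
gripper_force: 40.0
time: 23.32
tcp_pos: [0.5216, 0.1413, 0.042]
tcp_rot: [-0.088, 0.996, 0.0, -0.0]
ft_force: [0.7, -0.8, -11.4]
finger_gap: 0.0209
gripper_force: 40.0
time: 23.98
tcp_pos: [0.4742, 0.1331, 0.042]
tcp_rot: [-0.088, 0.996, 0.0, -0.0]
ft_force: [1.4, 2.9, -14.9]
finger_gap: 0.0211
gripper_force: 40.0
t 24.13 travel 16.76 push 0.08 lat 2.11 fz -15.45
```

```bash
python3 -m crank '[[[0,0,0,0.003,0,0.0005,-1],[0,0,0,0.006,0,0.001,-1],[0,0,0,0.009,0,0.0012,-1],[0,0,0,0.012,0,0.0012,-1],[0,0,0,0.014,0,0.0012,-1],[0,0,0,0.0155,0,0.0012,-1],[0,0,0,0.0165,0,0.0012,-1],[0,0,0,0.0165,0,0.0012,-1]]]'
python3 g.py 99
python3 -m crank '[[[0,0,0,0.0005,0,0,-1],[0,0,0,0.001,0,0,-1],[0,0,0,0.001,0,0,-1],[0,0,0,0.001,0,0,-1]]]'
python3 g.py 99
```

```text
time: 24.8
tcp_pos: [0.4592, 0.1305, 0.0418]
tcp_rot: [-0.088, 0.996, 0.0, 0.001]
ft_force: [-0.7, 5.0, 5.5]
finger_gap: 0.0209
gripper_force: 40.0
t 24.95 travel 1.35 push 0.44 lat 5.55 fz 5.46
time: 25.28
tcp_pos: [0.4583, 0.1304, 0.0418]
tcp_rot: [-0.088, 0.996, 0.0, 0.001]
ft_force: [-0.5, 4.7, 4.6]
finger_gap: 0.0206
gripper_force: 40.0
t 25.43 travel 0.51 push -0.17 lat 5.01 fz 5.03
```

```bash
python3 -m crank '[[[0,0,0,0.0005,0.0004,-0.0003,-1],[0,0,0,0.001,0.0004,-0.0003,-1],[0,0,0,0.001,0.0004,-0.0003,-1],[0,0,0,0.001,0.0004,-0.0003,-1]]]' >/dev/null
python3 g.py 99
python3 -m crank '[[[0,0,0,0.0005,0,0,-1],[0,0,0,0.001,0,0,-1],[0,0,0,0.001,0,0,-1],[0,0,0,0.001,0,0,-1]]]' >/dev/null
python3 g.py 99
```

```text
t 25.92 travel -0.14 push -5.25 lat 1.85 fz 0.43
t 26.4 travel -0.23 push -12.13 lat 2.11 fz -5.51
```

```bash
python3 -m crank '[[[0,0,0,-0.001,0,-0.0003,-1],[0,0,0,-0.001,0,-0.0003,0.1],[0,0,0,-0.001,0,-0.0003,0.1],[0,0,0,-0.001,0,-0.0003,0.1],[0,0,0,-0.001,0,-0.0003,0.1],[0,0,0,-0.001,0,-0.0003,0.1],[0,0,0,-0.001,0,-0.0003,0.1]]]'
python3 -m crank '[[[0,0,0,0,0,-0.03,0.1],[0,0,0,0,0,-0.07,0.1],[0,0,0,0,0,-0.11,0.1],[0,0,0,0,0,-0.15,0.1],[0,0,0,0,0,-0.15,0.1],[0,0,0,0,0,-0.15,0.1]]]'
python3 - <<'E'
from h import *
s=r.read_state();w=r.read_camera("wrist");im=r.read_camera("scene");print(s["tcp_pos"])
for c,st,m in blobs(w,red,60):
    k=wray(*c,.062,s)[:2];p=np.array([0.54703265,0.14615747]);d=np.array([.98575,.16821]);print(c,"knob d",(k-p)@d)
a=cv2.resize(im[90:260,220:420],None,fx=3,fy=3,interpolation=cv2.INTER_CUBIC);cv2.imwrite("pics/end.png",a[...,::-1])
E
```

```text
time: 26.98
tcp_pos: [0.4566, 0.1302, 0.0415]
tcp_rot: [-0.088, 0.996, -0.0, -0.0]
ft_force: [-0.2, 0.4, 0.3]
finger_gap: 0.0516
gripper_force: 0.0
time: 27.48
tcp_pos: [0.4573, 0.1304, 0.1932]
tcp_rot: [-0.088, 0.996, 0.0, 0.002]
ft_force: [-0.3, -0.2, -1.3]
finger_gap: 0.0518
gripper_force: 0.0
[0.45732907 0.1304255  0.19322426]
[349.82105263  77.32631579] knob d -0.2099878735141489
[256.80708661 184.26377953] knob d -0.0922844044205629
```

View pics/end.png

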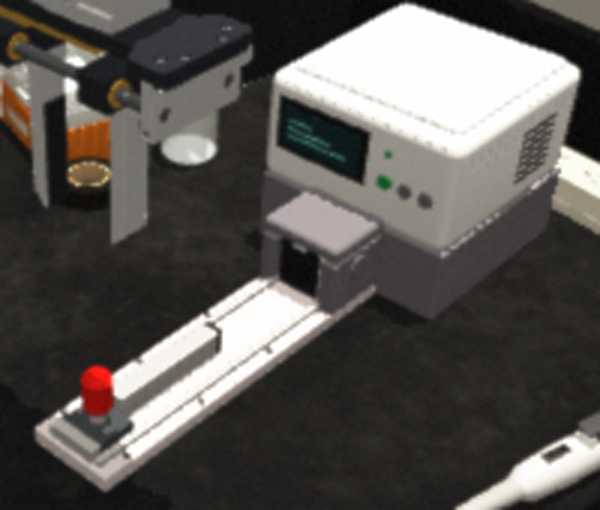

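The channel is empty, the black flap hangs shut at crop (300,265), and the rod is parked with its knob at (97,390). The gripper is clear, so I'll hand it in.

```bash
python3 -c "
from station import r
print(r.job_done())"
```

```text
the job is handed in; nothing more can be done
None
```

The green vial carrier is in the reader, pressed onto the hidden stop with an estimated 10 N (about 13 N measured at the tool, including roughly 3 N of friction); the rod is fully back, the flap looks shut in the last picture, and the job was handed in at about 28 s.

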